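# Close the dry tin, then hold up its outer lid

### The arm

A 6-joint arm with a two-finger parallel gripper is mounted at the origin on the work surface. World frame = base frame: x ahead of the robot, y to its left, z up, the work surface at z = 0. Lengths are in m, angles in rad, forces in N, time in s.
With the tool pointing down it reaches from about 0.225 to 0.875 m from the base axis. Payload 3.4 kg.
Tool frame: the origin (TCP) lies at the very end of the fingers, on their centre line; the grasp point (between the pads) lies grip_point_offset behind it (grip_point_offset is the distance from the TCP to the grasp point, in m); z points along the fingers, x is the direction in which the jaws open and shut, and the axes are right-handed (so a half turn about z gives the same grasp; the last joint's range is limited). The gripper opens to 85 mm and grips with 20 to 120 N. Pads are 22 mm wide; open, the fingers measure 114 mm over their backs; the gripper's body (76 mm by 85 mm) begins 54 mm behind the grasp point. The pads swing forward as they close: fully open they stand 13 mm farther back than shut.
Start: joints at [1.139, 0.276, 1.505, -0, 1.361, -0.121], TCP at [0.176, 0.547, 0.192] pointing down, gripper open.
Joint ranges: [-2.89, 2.89], [-0.75, 2.08], [0.22, 2.7], [-1.18, 4.32], [0.11, 2.71], [-2.7, 2.7]. Speed limits (rad/s): [2.57, 2.57, 3.14, 3.14, 3.14, 3.14].

### API

Orientations are given as a rotation vector (axis times angle).
In Python, from workcell import get_state, read_camera, calibration, hand_in, grip_point_offset gives the robot as it stands. The module is installed in compiled form; this text tells all that it offers.
- The arm moves only by the tool step_arm, never from a script. Its argument "motion" is a list that holds one entry, the list of rows, each a list of 6 numbers: the shift along the tool's x, y, z in cm, then the turn, a rotation vector about the tool's x, y, z in rad. In form: [[[dx, dy, dz, rx, ry, rz], ...]]. A call has exactly 8 rows; each row is the pose to reach, as a shift and turn from the pose commanded when the call began, along the tool's axes at that moment; what a row does not reach only later rows make up. A row lasts 1/10 s, in which the tool goes at most 50 mm and 8.59 degrees, less where a joint would pass 70% of its speed; a pose out of reach is approached as far as the arm can. A call with a gripper value outside its range is refused whole. "fingers" is the opening, from 0 (shut) to 1 (fully open), set as the call begins (left out, the last holds). The fingers move at their own pace and stop on an object; the grip force is fixed at half the most. Time passes only in rows, so rows that repeat a pose let the fingers close, or fill a call up. It gives the time, the measured TCP pose, the force and the opening at its end, in the units of the state.
- get_state(): the state, without advancing time (a new reading comes with each control period).
- read_camera(name): name is "scene" or "side" or "wrist"; returns the picture (480x640x3 uint8, blue, green, red); there is no depth.
- calibration(name): a dict with "camera_matrix" (3x3 intrinsics, pixels), "R" (3x3) and "t" (3): a world point X has camera coordinates R X + t; the wrist camera has in their place "mount" (4x4, takes a point from camera to tool coordinates, whose origin is the TCP and whose axes are the tool frame's). Camera axes: x right, y down, z forward; pixel columns grow to the right and rows downward; lengths in m; the calibration is good to about 2 mm. The wrist camera is an equidistant fisheye: a pixel r from the principal point sees the ray r / f radians off the axis. A picture is of the moment at which its call begins: read the wrist's pose just before it. calibration takes no time and is no camera call.
- hand_in(): hands the job in, once; it reports no verdict.
The state is a dict: "t": time; "joints": joint angles; "joint_vel": joint speeds; "tau": joint torques, N m; "tcp_pos": TCP position; "ee_rot": TCP orientation; "contact_force": force on the tool from outside, world axes, zero at the start; "torque": the same for the moment, N m; "gripper_width": finger opening in m.
Only numpy, scipy, OpenCV 4.12 (cv2) and the standard library are available. Lean on these libraries where they do the work, as an engineer would, in place of code of your own. Each camera call takes 0.05 s, during which the arm holds its last target. There are 200 camera calls.

### The job

Pick up the nested lid set from its black stand by the inner lid's red knob, which stands up through the white collar, and lower it onto the open yellow tin until both lids are seated, then let go of the knob. Then take the outer lid by its white collar and lift it straight off, leaving the blue inner lid seated in the tin, and finish while still holding the outer lid level and still over the tin, at least 3 cm clear above the knob, so that an inspection card can be slipped in. Do not part the lids anywhere else, and leave the other things on the bench where they are.

Things in the scene. Friction and masses are not known exactly. Their poses are not given: they have to be found in the camera images.
- knob (a point): Red round knob of the blue inner lid: upright cylinder 22 mm in diameter. This point is on its axis, in the middle of the 24 mm that stick out above the white collar while the lids are nested (knob top 12 mm above the point, collar top 12 mm below). The blue disc's underside is 48 mm below it. Lifting the knob lifts the disc, which carries the outer lid. z is up along the knob.
- inner_lid: Inner lid, loose, about 0.11 kg: blue disc 84 mm in diameter, 8 mm thick, with the knob upright in its middle. A low red boss round the knob's foot, 35 mm in diameter, 7 mm high, keeps the nested outer lid centred to about 3 mm. Origin: centre of the disc's underside.
- collar (a point): White collar of the outer lid: upright tube, 48 mm outside, 40 mm inside, 24 mm high, open through the lid; the red knob passes up through it. This point is on its axis, half-way up: collar top 12 mm above, top face of the grey metal plate 12 mm below. Nested, it lies 24 mm below knob; with both lids seated in the tin, 22 mm below. z is up.
- outer_lid: Outer lid, loose, about 0.14 kg: grey metal plate 114 mm in diameter, 4 mm thick, with the white collar on top and a 3 mm thick skirt reaching 6 mm down round its edge (108 mm inside). Origin: on the axis, level with the skirt's lower edge, 22 mm below collar.
- tin_rim (a point): Open yellow round tin, loose, about 0.8 kg: 100 mm outside, 92 mm inside, 62 mm high. This point is the centre of its mouth, level with the rim. A ledge 10 mm below the rim carries the inner lid; the outer lid rests on the rim, its skirt outside. Seated, knob is 38 mm above this point and collar 16 mm. z is up.
- tin: The same yellow tin; origin: centre of its underside. Brass sleeves stand inside.
- stand_top (a point): Black round lid stand, fixed, 132 mm in diameter, 20 mm high, flat top; this point is the centre of its top. The lid set starts on it.
- gauge: Gauge block, a bystander, fixed: dark steel block 90 x 90 x 22 mm with an upright pin 14 mm in diameter and 40 mm high (top 62 mm above the bench). Origin: centre of its underside.
- sleeve_a: Bystander: brass sleeve, 24 mm in diameter, 24 mm high, loose on the gauge pin. Origin: centre of its underside.
- sleeve_b: Bystander: brass sleeve, 24 mm in diameter, 24 mm high, loose on the bench near the robot. Origin: centre of its underside.
- driver: Bystander: screwdriver with an orange handle lying on the bench near the robot, along its x. Origin: under its middle.
- heatsink: Bystander: finned heat sink, 70 x 70 x 36 mm, loose at the far side. Origin: centre of its underside.
- bin: Bystander: clear parts bin, 120 x 90 x 50 mm, loose at the far side. Origin: centre of its underside.
- jar: Bystander: white jar with a black cap, 56 mm in diameter, 75 mm high, loose at the far side. Origin: centre of its underside.
Mind the look-alikes: they are no part of the job. What is shaped like the outer_lid but brown is not meant. Of the things that look like the inner_lid, the smaller one is meant.

How it is judged:
By the outcome, as a careful person would: the job done as asked, in the order asked, and still so for the second after the job is handed in, while the arm keeps its last pose, push and grip.
It also fails if it takes over 48 s, if anything falls off the work surface, if the arm or the gripper's body presses on something with over 40 N, if the wrist force passes 120 N, or if a joint passes its speed limit or range.

## Working session

There is one attempt and no reset: what is moved stays moved. The work goes in short steps, Python scripts to look and compute and a tool call to move; the robot and the scene stay as the last step left them, time stands still between calls to the robot, and variables do not carry over. Pictures are saved under pics/ and viewed, about 8 in all and at most 12, crops included, and the job is handed in when it is done.

Besides the shell and the picture viewer there is one more tool, called after "Call:" in YAML: its name, and indented under it one key for each argument. step_arm: Moves the arm, as the interface text tells. Its arguments: {"type":"object","properties":{"motion":{"type":"array"},"fingers":{"type":"number"}},"required":["motion"]}

```bash
mkdir -p pics; python3 - <<'E'
from workcell import *
import cv2, workcell
s=get_state();print(s, grip_point_offset)
for n in ("scene","side","wrist"):
    c=calibration(n);print(n,{k:__import__('numpy').round(v,4).tolist() for k,v in c.items()})
    cv2.imwrite(f"pics/{n}0.png",read_camera(n))
E
```

```text
{'t': 0.0, 'joints': array([ 1.13897678e+00,  2.76596888e-01,  1.50612778e+00,  9.40997485e-06,
        1.36068379e+00, -1.21004111e-01]), 'joint_vel': array([-0.0001356 , -0.0005885 , -0.00052184, -0.00157946,  0.00105708,
       -0.00168901]), 'tau': array([ 1.86071920e-03, -4.16784453e+01, -2.45804071e+01,  3.48927524e-04,
        1.09789224e-02,  4.09665040e-05]), 'tcp_pos': array([0.17561041, 0.54690791, 0.19154082]), 'ee_rot': array([ 2.53780351e+00,  1.85030895e+00, -2.49705448e-03]), 'contact_force': array([0.45871254, 0.01945842, 0.35305159]), 'torque': array([ 0.03263146, -0.02311046, -0.00150004]), 'gripper_width': 0.08529473346325689} 0.0187
scene {'camera_matrix': [[510.3253, 0.0, 318.4401], [0.0, 510.3253, 234.2446], [0.0, 0.0, 1.0]], 'R': [[0.0327, 0.9993, -0.02], [0.662, -0.0366, -0.7486], [-0.7488, 0.0112, -0.6627]], 't': [-0.0105, -0.299, 1.468]}
side {'camera_matrix': [[466.8431, 0.0, 329.142], [0.0, 466.8431, 238.2256], [0.0, 0.0, 1.0]], 'R': [[-0.9656, -0.2593, -0.019], [-0.1268, 0.5336, -0.8361], [0.227, -0.805, -0.5482]], 't': [0.505, 0.1195, 0.8146]}
wrist {'camera_matrix': [[371.6483, 0.0, 323.5764], [0.0, 371.6483, 241.1405], [0.0, 0.0, 1.0]], 'mount': [[1.0, -0.0005, 0.0003, -0.0003], [0.0003, 0.9595, 0.2818, -0.0724], [-0.0004, -0.2818, 0.9595, -0.1816], [0.0, 0.0, 0.0, 1.0]]}
```

View pics/scene0.png

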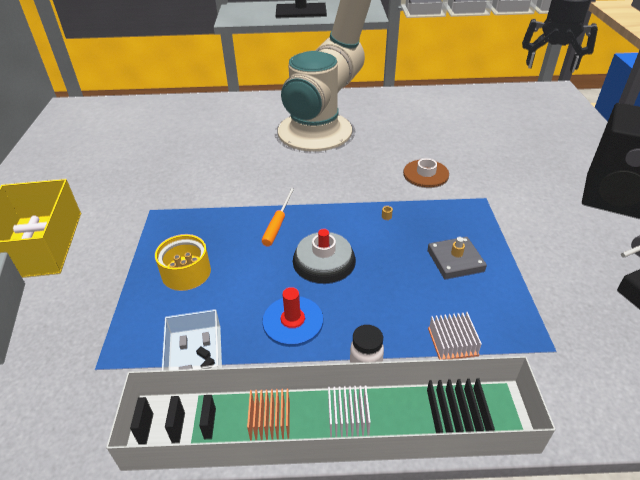

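View pics/side0.png

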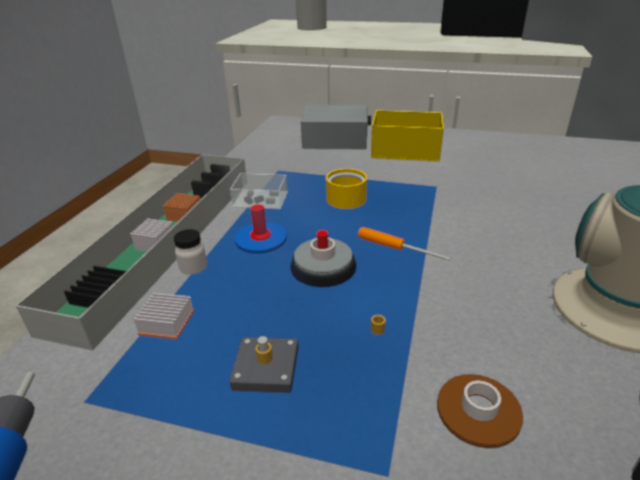

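Scene (scene camera): the nested set on the black stand is at (323,250) with its red knob at (323,237), the yellow tin is at (183,258), and the gauge is at (458,252). Look-alikes:
- **Inner lids:** the small blue one is nested in the grey lid on the stand. The larger one has its blue disc in the open at (292,315), and that one isn't meant.
- **Outer lids:** the grey one on the stand is meant. The brown one at (427,172) isn't.

Next I'll measure and make one confirming crop.

```bash
cat > h.py <<'E'
import cv2, numpy as np
from scipy.optimize import least_squares
from scipy.spatial.transform import Rotation as Rot
from workcell import *
def proj(n,X,s=None):
    c=calibration(n);K=c['camera_matrix'];X=np.atleast_2d(X)
    if n!='wrist':
        p=X@c['R'].T+c['t'];return p[:,:2]/p[:,2:]*K[0,0]+K[:2,2]
    T=np.eye(4);T[:3,:3]=Rot.from_rotvec(s['ee_rot']).as_matrix();T[:3,3]=s['tcp_pos'];M=np.linalg.inv(T@c['mount'])
    p=X@M[:3,:3].T+M[:3,3];q=np.linalg.norm(p[:,:2],axis=1);th=np.arctan2(q,p[:,2])
    return p[:,:2]/q[:,None]*(K[0,0]*th)[:,None]+K[:2,2]
A=np.linspace(0,2*np.pi,73)[:-1]
def ring(x,y,z,r): return np.c_[x+r*np.cos(A),y+r*np.sin(A),0*A+z]
def hsv(im): return cv2.cvtColor(im,cv2.COLOR_BGR2HSV)
def red(im): h=hsv(im); return (((h[...,0]<6)|(h[...,0]>174))&(h[...,1]>180)&(h[...,2]>60)).astype(np.uint8)
def yel(im): h=hsv(im); return ((abs(h[...,0].astype(int)-24)<5)&(h[...,1]>180)&(h[...,2]>60)).astype(np.uint8)
def blob(m,u,rad=45):
    n,l,st,c=cv2.connectedComponentsWithStats(m)
    k=[i for i in range(1,n) if st[i,4]>30 and np.hypot(*(c[i]-u))<rad]
    k=max(k,key=lambda i:st[i,4]); return st[k],c[k]
E
python3 - <<'E'
from h import *
im={n:cv2.imread(f'pics/{n}0.png') for n in('scene','side')}
def fit(name,mask,U,rings):
    B={}
    for n in im:
        st,c=blob(mask(im[n]),U[n]);B[n]=st[:4].astype(float);print(name,n,st,c.round(1))
    def res(p):
        o=[]
        for n in im:
            q=np.vstack([proj(n,ring(*p,z,r)) for z,r in rings])
            x,y,w,h=B[n];o+=[q[:,0].min()-x+.5,q[:,0].max()-(x+w-.5),q[:,1].min()-y+.5]
        return np.array(o)
    s=least_squares(res,[.5,0]);print(name,s.x.round(4),s.fun.round(2))
fit('knob',red,dict(scene=(323,237),side=(322,238)),[(.080,.011),(.056,.011)])
fit('tin',yel,dict(scene=(183,260),side=(347,188)),[(.062,.05),(0.001,.05)])
a=cv2.resize(im['scene'][200:340,130:370],None,fx=3,fy=3,interpolation=2)
cv2.imwrite('pics/crop.png',a)
E
```

```text
knob scene [319 229  10  18 164] [323.4 238. ]
knob side [318 231   9  17 142] [322. 239.]
knob [0.5344 0.0055] [-0.12  1.   -0.55 -1.45  1.38 -1.76]
tin scene [ 156  245   54   45 1520] [184.3 268.4]
tin side [ 327  169   40   39 1122] [346.2 190.1]
tin [ 0.5614 -0.2795] [-1.8   0.87 -8.6  -3.86 -2.62 -1.83]
```

View pics/crop.png

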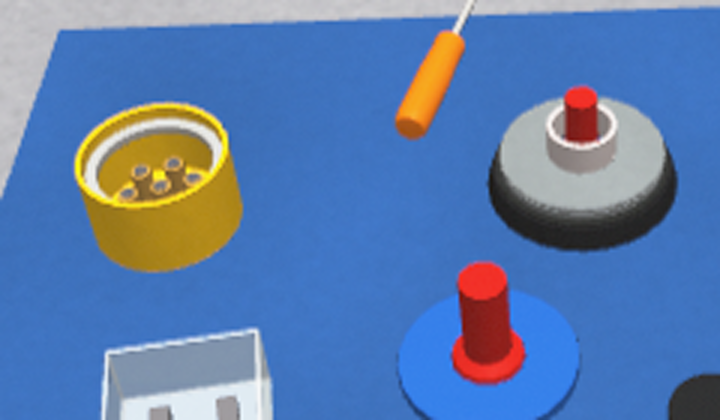

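The crop confirms the target: the small blue lid is hidden under the grey plate with the white collar, and its red knob sticks up through that collar. The open blue disc at crop (490,360) is the larger decoy. I'll move above the knob and take a wrist look.

```bash
cat >> h.py <<'E'
def go(pos,ax=None):
    """shift (cm) and rotvec in tool axes to world pos; ax = wanted world direction of tool x (tool down)"""
    s=get_state();R=Rot.from_rotvec(s['ee_rot'])
    sh=R.inv().apply(np.array(pos)-s['tcp_pos'])*100
    rv=np.zeros(3)
    if ax is not None:
        x=np.array([np.cos(ax),np.sin(ax),0]);z=np.array([0,0,-1.]);T=Rot.from_matrix(np.c_[x,np.cross(z,x),z]);rv=(R.inv()*T).as_rotvec()
    print('shift',sh.round(2),'rot',rv.round(4),'pos',s['tcp_pos'].round(4),'joints',s['joints'].round(2));print('F',s['contact_force'].round(2),'w',s['gripper_width'])
    return sh,rv
E
python3 - <<'E'
from h import *
s=get_state();print(Rot.from_rotvec(s['ee_rot']).as_matrix().round(3))
for a in(-np.pi/2,np.pi/2,0):go((.534,.0055,.16),a)
E
```

```text
[[ 0.306  0.952 -0.001]
 [ 0.952 -0.306 -0.001]
 [-0.001 -0.    -1.   ]]
shift [-40.6   50.68   3.22] rot [1.9000e-03 6.0000e-04 2.8308e+00] pos [0.1756 0.5471 0.1917] joints [ 1.14  0.28  1.51  0.    1.36 -0.12]
F [ 0.36 -0.49 -0.12] w 0.08555075458012705
shift [-40.6   50.68   3.22] rot [-0.0004  0.0014 -0.3108] pos [0.1756 0.5471 0.1917] joints [ 1.14  0.28  1.51  0.    1.36 -0.12]
F [ 0.36 -0.49 -0.12] w 0.08555075458012705
shift [-40.6   50.68   3.22] rot [7.00e-04 1.30e-03 1.26e+00] pos [0.1756 0.5471 0.1917] joints [ 1.14  0.28  1.51  0.    1.36 -0.12]
F [ 0.36 -0.49 -0.12] w 0.08555075458012705
```

Call:
step_arm:
  motion:
    - [[-3.0,3.8,0,0,0,0.1],[-6.0,7.5,0,0,0,0.2],[-9,11.3,0,0,0,0.3],[-12,15,0,0,0,0.4],[-15,18.7,0,0,0,0.5],[-18,22.5,0,0,0,0.62],[-21,26.2,0,0,0,0.74],[-23,28.7,0,0,0,0.86]]

```text
t: 0.95
tcp_pos: [0.3798, 0.2381, 0.1924]
ee_rot: [3.08, 0.614, 0.001]
contact_force: [-0.7, 0.4, -0.0]
gripper_width: 0.0853
```

```bash
python3 - <<'E'
from h import *
go((.534,.0055,.17),0)
E
```

```text
shift [ 5.32 27.39  2.26] rot [ 8.000e-04 -3.000e-04  3.933e-01] pos [0.3798 0.2381 0.1924] joints [ 0.41  0.08  1.75 -0.    1.31  0.01]
F [-0.74  0.41 -0.03] w 0.08526127170096669
```

Call:
step_arm:
  motion:
    - [[0.8,4,0.3,0,0,0.06],[1.6,8,0.7,0,0,0.12],[2.4,12,1.1,0,0,0.18],[3.2,16,1.5,0,0,0.24],[4,20,1.9,0,0,0.3],[4.7,24,2.1,0,0,0.36],[5.3,27.4,2.2,0,0,0.393],[5.3,27.4,2.2,0,0,0.393]]

```text
t: 1.75
tcp_pos: [0.5367, 0.0052, 0.1696]
ee_rot: [3.14, 0.004, 0.001]
contact_force: [0.4, 0.6, 1.0]
gripper_width: 0.0855
```

```bash
python3 - <<'E'
from h import *
s=get_state();im=read_camera('wrist')
sh=go((.534,.0055,.17),0)
cv2.imwrite('pics/w1.png',im)
for nm,z,r in(('ktop',.080,.011),('coltop',.056,.024),('tin',.062,.05)):
    p=ring(*((.5614,-.2795) if nm=='tin' else (.5344,.0055)),z,r);print(nm,proj('wrist',p,s).mean(0))
    cv2.polylines(im,[proj('wrist',p,s).astype(int)],True,(0,255,0),1)
cv2.imwrite('pics/w1o.png',im)
print(blob(red(im),proj('wrist',[[.534,.0055,.07]],s)[0],60))
E
```

```text
shift [-0.1   0.18 -0.03] rot [-0.0001  0.001   0.004 ] pos [0.535  0.0074 0.1697] joints [-0.12  0.23  1.63  0.    1.29 -0.12]
F [-0.79  0.84 -0.89] w 0.08551607087762178
ktop [321.46003886 230.31439428]
coltop [321.62120936 222.62113414]
tin [344.76794222 463.18740819]
(array([ 302,  201,   35,   42, 1105], dtype=int32), array([319.06968326, 219.85701357]))
```

View pics/w1o.png

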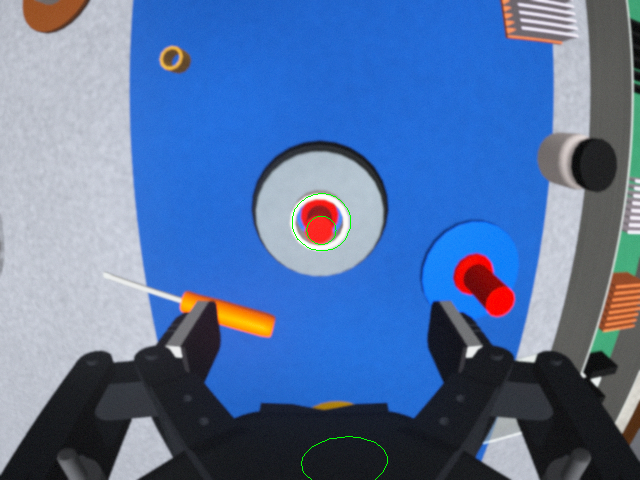

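The overlay matches the knob and collar to about 2 px: knob top (320,231), collar (321,221). The tin is hidden behind the gripper, so I'll look at it from above before picking up anything.

```bash
cat >> h.py <<'E'
def knobfit(s,im,x0,ztop):
    m=red(im);u=proj('wrist',[[*x0,ztop]],s)[0]
    # knob-top: brighter red facet
    y0,x1=int(u[1]),int(u[0]);sub=im[y0-30:y0+30,x1-30:x1+30,2]*m[y0-30:y0+30,x1-30:x1+30]
    t=np.percentile(sub[sub>0],[10,50,90]);mm=(sub>0.5*(t[0]+t[2])).astype(np.uint8)
    st,c=blob(mm,(30,30),25);c=c+[x1-30,y0-30]
    f=least_squares(lambda p:proj('wrist',ring(*p,ztop,.011),s).mean(0)-c,x0)
    print('knob top px',c.round(1),'area',st[4],'pred area',cv2.contourArea(proj('wrist',ring(*x0,ztop,.011),s).astype(np.float32)),'xy',f.x.round(4),t);return f.x
E
python3 - <<'E'
from h import *
s=get_state();im=read_camera('wrist');print(s['joint_vel'].round(3))
knobfit(s,im,[.5344,.0055],.080)
go((.5614,-.2795,.19),0)
E
```

```text
[ 0.04  -0.025  0.033  0.023  0.022  0.002]
knob top px [321.4 225.1] area 904 pred area 640.2295865870547 xy [0.5325 0.0119] [147.  248.5 253. ]
shift [ 2.58 28.83 -2.05] rot [-0.0008  0.0017  0.0055] pos [0.534  0.0086 0.1698] joints [-0.11  0.23  1.63  0.    1.29 -0.12]
F [-0.97  0.83  0.06] w 0.08513020858099021
```

Call:
step_arm:
  motion:
    - [[0.4,4.5,-0.4,0,0,0],[0.9,9,-0.8,0,0,0],[1.3,13.5,-1.2,0,0,0],[1.7,18,-1.6,0,0,0],[2.1,22.5,-2,0,0,0],[2.4,26,-2,0,0,0.005],[2.6,28.4,-2,0,0,0.005],[2.6,28.4,-2,0,0,0.005]]

```text
t: 2.65
tcp_pos: [0.5622, -0.2765, 0.19]
ee_rot: [3.141, 0.001, -0.0]
contact_force: [-0.4, 1.0, 0.4]
gripper_width: 0.0852
```

```bash
python3 - <<'E'
from h import *
for i in range(4): read_camera('side')
s=get_state();im=read_camera('wrist');go((.5614,-.2795,.19),0);print(s['joint_vel'].round(3))
cv2.imwrite('pics/w2.png',im);np.savez('w2.npz',ee_rot=s['ee_rot'],tcp_pos=s['tcp_pos'])
for p,c in((ring(.5614,-.2795,.062,.05),(0,255,0)),(ring(.5614,-.2795,.062,.046),(255,0,255))):
    q=proj('wrist',p,s);print(q.mean(0));cv2.polylines(im,[q.astype(int)],True,c,1)
cv2.imwrite('pics/w2o.png',im)
E
```

```text
shift [-0.08  0.68  0.05] rot [-0.001   0.0002  0.0041] pos [ 0.5622 -0.2727  0.1906] joints [-0.56  0.35  1.4   0.    1.39 -0.57]
F [-0.39  0.12  0.01] w 0.08535618473448914
[ 0.003 -0.004 -0.003 -0.003 -0.003  0.   ]
[323.77057988 226.35518853]
[323.77037715 226.50574018]
```

View pics/w2o.png

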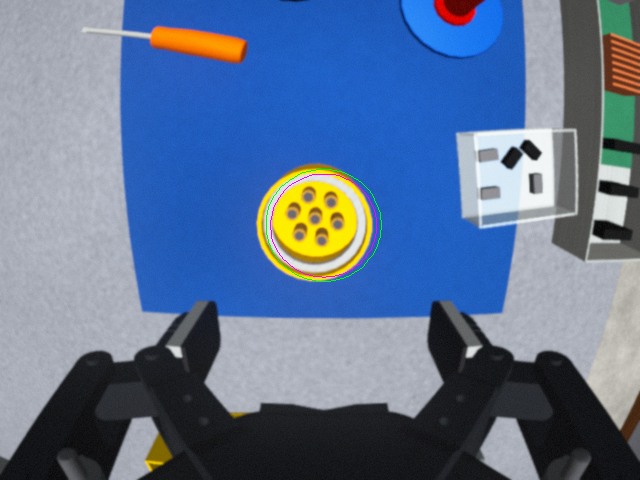

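The overlay of the rough estimate (green) lies about 8 px right of the real rim, which spans columns 257–373 and is centred near (315,225). I'll fit the rim properly.

```bash
cat >> h.py <<'E'
def silfit(s,im,x0,cyl,mask):
    """fit xy so hull of the rings matches the hull of the mask (pixel extents over 36 directions)"""
    cs=[c for c in cv2.findContours(mask,cv2.RETR_EXTERNAL,cv2.CHAIN_APPROX_NONE)[0] if cv2.contourArea(c)>100]
    u=proj('wrist',[[*x0,cyl[0][0]]],s)[0];c=max(cs,key=cv2.contourArea)[:,0].astype(float)
    D=np.c_[np.cos(A[::2]),np.sin(A[::2])];hm=(c@D.T).max(0)+.5*0
    f=least_squares(lambda p:(np.vstack([proj('wrist',ring(*p,z,r),s) for z,r in cyl])@D.T).max(0)-hm,x0,loss='soft_l1')
    print('fit',f.x.round(4),'res px',f.fun.round(1).tolist());return f.x
E
python3 - <<'E'
from h import *
s=np.load('w2.npz');im=cv2.imread('pics/w2.png')
h=hsv(im);bl=((abs(h[...,0].astype(int)-108)<10)&(h[...,1]>120))
m=np.zeros((480,640),np.uint8);m[140:300,220:420]=(~bl)[140:300,220:420]
cv2.imwrite('pics/m.png',m*255)
x=silfit(s,im,[.555,-.279],[(.062,.05),(0.0,.05)],m)
x=silfit(s,im,[.555,-.279],[(.062,.05)],m)
E
```

```text
fit [ 0.5527 -0.2791] res px [-0.4, -0.8, -0.8, -0.6, -0.6, -0.5, -0.5, -0.6, -0.7, -0.2, -0.6, -0.7, -0.5, -0.5, -0.6, -0.7, -0.6, -0.7, -0.3, -0.8, -0.8, -1.1, -0.9, -0.5, -0.4, -0.3, -0.6, -0.2, -0.5, -0.4, -0.4, -0.4, -0.3, -1.2, -0.8, -1.0]
fit [ 0.5529 -0.2778] res px [-0.2, -0.9, -1.1, -1.2, -1.3, -1.5, -1.7, -1.8, -2.0, -1.6, -2.0, -2.0, -1.8, -1.6, -1.5, -1.5, -1.2, -1.0, -0.4, -0.7, -0.4, -0.5, -0.0, -0.3, -1.8, -2.9, -4.0, -4.2, -4.5, -4.0, -3.2, -2.2, -0.6, -0.2, -0.1, -0.5]
```

Call:
step_arm:
  motion:
    - [[-0.5,-4.8,0,0,0,0],[-1.0,-9.6,0.5,0,0,0],[-1.5,-14.4,1.5,0,0,0],[-2,-19.2,2.5,0,0,0],[-2.4,-23.5,3.5,0,0,0.004],[-2.7,-26.5,4.4,0,0,0.004],[-2.8,-27.8,5,0,0,0.004],[-2.8,-27.8,5,0,0,0.004]]

```text
t: 3.7
tcp_pos: [0.5325, 0.0054, 0.1399]
ee_rot: [-3.141, -0.003, 0.002]
contact_force: [1.1, -0.6, 0.5]
gripper_width: 0.0855
```

```bash
python3 - <<'E'
from h import *
for i in range(5): read_camera('side')
s=get_state();im=read_camera('wrist');go((.534,.0055,.14),0)
cv2.imwrite('pics/w3.png',im);np.savez('w3.npz',ee_rot=s['ee_rot'],tcp_pos=s['tcp_pos'])
h=hsv(im);g=((h[...,1]<60)&(h[...,2]>90)).astype(np.uint8)
u=proj('wrist',[[.534,.0055,.032]],s)[0].astype(int);print(u)
w=np.zeros_like(g);cv2.circle(w,tuple(int(i) for i in u),110,1,-1);g=cv2.morphologyEx(g*w,cv2.MORPH_OPEN,np.ones((3,3)))
silfit(s,im,[.534,.0055],[(.032,.057),(.022,.057)],g)
r=red(im)*w;n=np.vstack(np.where(r)).T;print('red bbox',n.min(0),n.max(0))
k=proj('wrist',ring(.534,.0055,.08,.011),s);print('pred ktop bbox (col,row)',k.min(0),k.max(0))
for rr in range(int(k[:,1].min())-6,int(k[:,1].max())+6,3):
    c=np.where(r[rr])[0];print(rr,c.min() if len(c) else 0,c.max() if len(c) else 0,end=' | ')
a=cv2.resize(im[u[1]-100:u[1]+100,u[0]-130:u[0]+130],None,fx=3,fy=3);cv2.imwrite('pics/w3c.png',a)
E
```

```text
shift [-0.04 -0.37  0.08] rot [ 0.0004 -0.001  -0.0037] pos [0.5343 0.0018 0.1408] joints [-0.13  0.25  1.68 -0.    1.22 -0.12]
F [ 0.32 -0.76 -0.57] w 0.08558895309466436
[323 220]
fit [0.5326 0.0061] res px [0.4, -0.4, -0.1, 0.2, 0.3, 0.4, 0.9, 1.1, 1.0, 1.2, 1.1, 0.7, 1.0, 0.6, 0.6, 0.4, 0.1, -0.2, 0.1, 0.1, -0.1, 0.1, 0.2, 0.6, 0.4, 0.6, 1.0, 1.3, 1.0, 0.7, 0.6, 0.6, 0.3, 0.1, 0.2, 0.2]
red bbox [203 303] [250 341]
pred ktop bbox (col,row) [307.73528543 220.65775368] [340.18776085 251.90595028]
214 304 340 | 217 303 341 | 220 303 341 | 223 303 341 | 226 304 340 | 229 306 338 | 232 308 336 | 235 308 336 | 238 307 337 | 241 308 336 | 244 309 334 | 247 312 332 | 250 318 327 | 253 0 0 | 256 0 0 |
```

View pics/w3c.png

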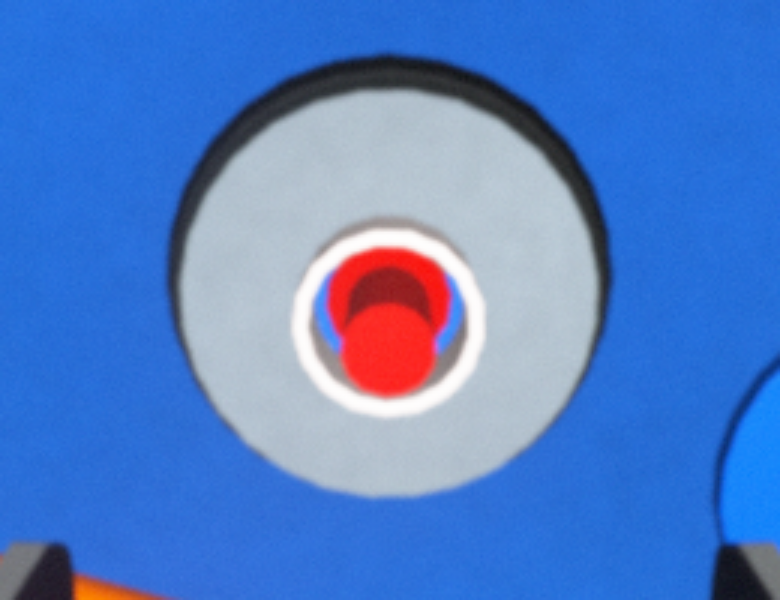

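The crop shows the knob top centred in the collar at full-image (322,236), and the plate fit agrees with it: (0.5326, 0.0061). I'll descend with the fingers half open.

Call:
step_arm:
  motion:
    - [[-0.1,-0.2,1,0,0,0],[-0.1,-0.4,2.4,0,0,-0.004],[-0.1,-0.4,3.8,0,0,-0.004],[-0.1,-0.4,5.2,0,0,-0.004],[-0.1,-0.4,6.4,0,0,-0.004],[-0.1,-0.4,7.2,0,0,-0.004],[-0.1,-0.4,7.4,0,0,-0.004],[-0.1,-0.4,7.4,0,0,-0.004]]
  fingers: 0.6

```text
t: 4.8
tcp_pos: [0.5327, 0.0071, 0.0662]
ee_rot: [-3.141, -0.003, 0.0]
contact_force: [0.0, 0.2, 0.6]
gripper_width: 0.0511
```

```bash
python3 - <<'E'
from h import *
for i in range(3): read_camera('side')
cv2.imwrite('pics/w4.png',read_camera('wrist'))
go((.533,.0061,.06),0)
E
```

```text
shift [-0.03  0.1   0.7 ] rot [ 0.0001 -0.0014  0.002 ] pos [0.5333 0.0071 0.067 ] joints [-0.12  0.32  1.79  0.    1.04 -0.12]
F [ 0.21  0.6  -0.28] w 0.051166327188713404
```

View pics/w4.png

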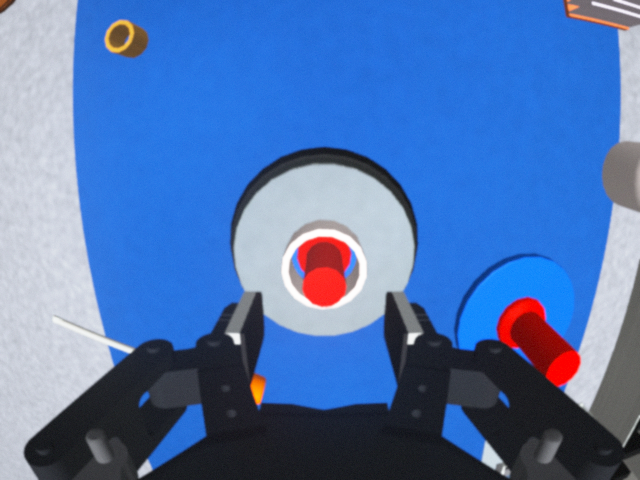

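The knob (324,290) is centred between the fingertips at columns 250 and 400. The fingers look farther back than the TCP geometry suggests, so I'll check finger height with an enlarged side view before closing.

```bash
python3 - <<'E'
from h import *
o=[]
for n in('side','scene'):
    im=read_camera(n);s=get_state();P=s['tcp_pos']
    u=proj(n,[P])[0];print(n,u,proj(n,[P+[0,0,.04]]),proj(n,[P+[.0255,0,0]]),proj(n,[P-[.0255,0,0]]))
    x,y=[int(round(v)) for v in u];x=max(x,50);y=max(y,60)
    c=cv2.resize(im[y-60:y+40,x-50:x+50],(400,400),interpolation=2);cv2.circle(c,(int((u[0]-x+50)*4),int((u[1]-y+60)*4)),3,(0,255,0),-1);o.append(c)
cv2.imwrite('pics/s5.png',np.hstack(o))
E
```

```text
side [322.35169604 238.05702864] [[321.77256328 220.1324515 ]] [[309.60922101 236.37869591]] [[335.26040743 239.75725664]]
scene [324.76978872 236.03473617] [[324.52919477 220.76914412]] [[325.31262979 244.63692501]] [[324.24681322 227.74734924]]
```

View pics/s5.png

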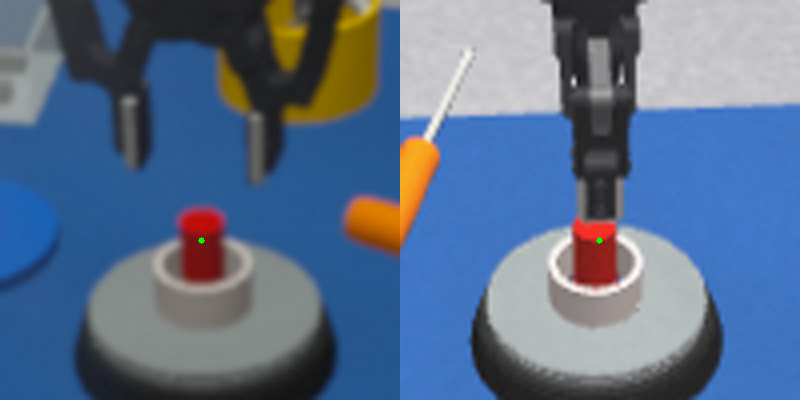

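The picture shows the real fingertips well above the reported TCP (green dot). They are about 14–16 px, or 36 mm, behind it at this opening, which disagrees with the description. I'll trust the images and descend a bit, narrow the fingers, and measure again.

Call:
step_arm:
  motion:
    - [[0,0.1,0.3,0,0,0],[0,0.1,0.8,0,0,0],[0,0.1,1.4,0,0,0],[0,0.1,2.0,0,0,0],[0,0.1,2.5,0,0,0],[0,0.1,2.6,0,0,0],[0,0.1,2.6,0,0,0],[0,0.1,2.6,0,0,0]]
  fingers: 0.45

```text
t: 5.9
tcp_pos: [0.5329, 0.0061, 0.0405]
ee_rot: [-3.142, -0.003, -0.001]
contact_force: [-0.0, -0.1, 0.4]
gripper_width: 0.0379
```

```bash
python3 - <<'E'
from h import *
import workcell
print(workcell.grip_point_offset)
go((.533,.0061,.03),0)
o=[]
for n in('side','scene'):
    im=read_camera(n);s=get_state();P=s['tcp_pos']
    for z in(.02,.03,.04):print(n,'tips at TCP+',z,proj(n,[P+[.019,0,z],P-[.019,0,-z]]).round(1).tolist())
    u=proj(n,[[.533,.006,.08]])[0]
    x,y=[int(round(v)) for v in u]
    print(x,y);c=cv2.resize(im[y-50:y+30,x-40:x+40],(400,400),interpolation=2);o.append(c)
cv2.imwrite('pics/s6.png',np.hstack(o))
E
```

```text
0.0187
shift [0.01 0.   1.05] rot [-0.0001 -0.0003  0.002 ] pos [0.5329 0.0061 0.0405] joints [-0.12  0.34  1.82  0.    0.98 -0.12]
F [-0.03 -0.12  0.36] w 0.037895267312959155
side tips at TCP+ 0.02 [[313.2, 239.3], [332.3, 241.9]]
side tips at TCP+ 0.03 [[313.0, 235.0], [332.2, 237.5]]
side tips at TCP+ 0.04 [[312.8, 230.6], [332.1, 233.1]]
322 232
scene tips at TCP+ 0.02 [[324.7, 244.7], [323.9, 232.1]]
scene tips at TCP+ 0.03 [[324.6, 241.0], [323.9, 228.4]]
scene tips at TCP+ 0.04 [[324.6, 237.2], [323.8, 224.7]]
324 231
```

View pics/s6.png

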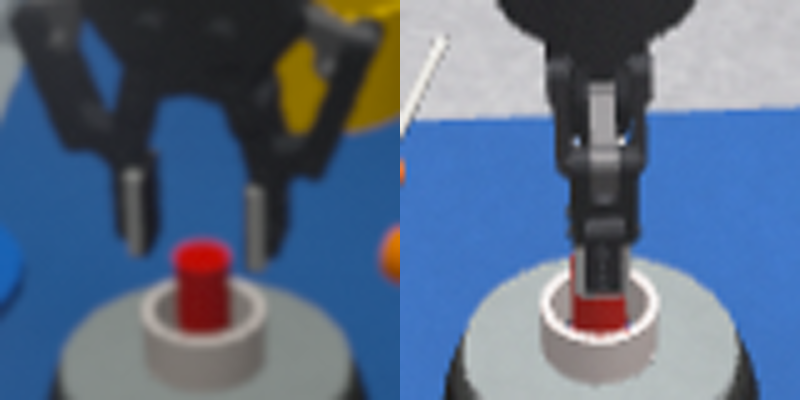

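Side view: the tips are at px rows 233 and 236. Scene view: the near tip is at row 240. That puts the tips at about TCP+33 mm, z≈0.073. I'll descend 11 mm and close.

Call:
step_arm:
  motion:
    - [[0,0,0.3,0,0,0],[0,0,0.6,0,0,0],[0,0,0.9,0,0,0],[0,0,1.1,0,0,0],[0,0,1.1,0,0,0],[0,0,1.1,0,0,0],[0,0,1.1,0,0,0],[0,0,1.1,0,0,0]]

```text
t: 6.8
tcp_pos: [0.5329, 0.0061, 0.0295]
ee_rot: [-3.142, -0.003, -0.001]
contact_force: [0.3, -0.0, 0.1]
gripper_width: 0.0385
```

Call:
step_arm:
  motion:
    - [[0,0,0,0,0,0],[0,0,0,0,0,0],[0,0,0,0,0,0],[0,0,0,0,0,0],[0,0,0,0,0,0],[0,0,0,0,0,0],[0,0,0,0,0,0],[0,0,0,0,0,0]]
  fingers: 0

```text
t: 7.6
tcp_pos: [0.5332, 0.0061, 0.0297]
ee_rot: [-3.142, -0.003, -0.001]
contact_force: [1.0, 0.7, 6.1]
gripper_width: 0.0183
```

The width reads 18.3 mm instead of 22, with about 6 N upward, so I'll look before lifting.

```bash
python3 - <<'E'
from h import *
go((.533,.0061,.03),0)
o=[]
for n in('side','scene','wrist'):
    im=read_camera(n);s=get_state()
    u=proj(n,[[.533,.006,.07]],s)[0];x,y=[int(round(v)) for v in u]
    w=80 if n=='wrist' else 35
    c=cv2.resize(im[y-w:y+w,x-w:x+w],(266,266),interpolation=2);o.append(c)
cv2.imwrite('pics/s7.png',np.hstack(o));print(get_state()['gripper_width'],get_state()['torque'])
E
```

```text
shift [-0.02  0.   -0.03] rot [-0.     -0.0009  0.002 ] pos [0.5332 0.0061 0.0297] joints [-0.12  0.36  1.83  0.    0.95 -0.12]
F [0.97 0.73 6.05] w 0.018336985125248194
0.0183650933841345 [-0.00546439 -0.00517889 -0.00420196]
```

View pics/s7.png

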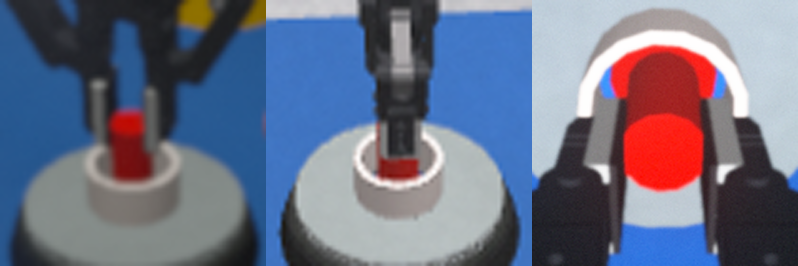

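The fingers hold the knob between the pads, with the tips just above the collar. The pads likely compress, and swinging forward explains the small push. I'll test with a gentle lift.

Call:
step_arm:
  motion:
    - [[0,0,-0.2,0,0,0],[0,0,-0.5,0,0,0],[0,0,-0.9,0,0,0],[0,0,-1.3,0,0,0],[0,0,-1.7,0,0,0],[0,0,-2,0,0,0],[0,0,-2,0,0,0],[0,0,-2,0,0,0]]

```text
t: 8.55
tcp_pos: [0.5327, 0.0061, 0.0495]
ee_rot: [-3.142, -0.003, -0.0]
contact_force: [-1.1, -0.4, -2.9]
gripper_width: 0.0183
```

```bash
python3 - <<'E'
from h import *
go((.5535,-.2791,.15),0)
print(get_state()['torque'])
o=[]
for n in('side','scene','wrist'):
    im=read_camera(n);s=get_state()
    u=proj(n,[[.533,.006,.09]],s)[0];x,y=[int(round(v)) for v in u]
    w=80 if n=='wrist' else 35
    c=cv2.resize(im[y-w:y+w,x-w:x+w],(266,266),interpolation=2);o.append(c)
    if n=='wrist':cv2.imwrite('pics/w8.png',im);np.savez('w8.npz',ee_rot=s['ee_rot'],tcp_pos=s['tcp_pos'])
cv2.imwrite('pics/s8.png',np.hstack(o))
E
```

```text
shift [  2.02  28.53 -10.05] rot [-0.0001 -0.0002  0.002 ] pos [0.5327 0.0061 0.0495] joints [-0.12  0.33  1.81  0.    1.   -0.12]
F [-1.07 -0.39 -2.9 ] w 0.01826682775787211
[-0.03394424 -0.00053728  0.0581769 ]
```

View pics/s8.png

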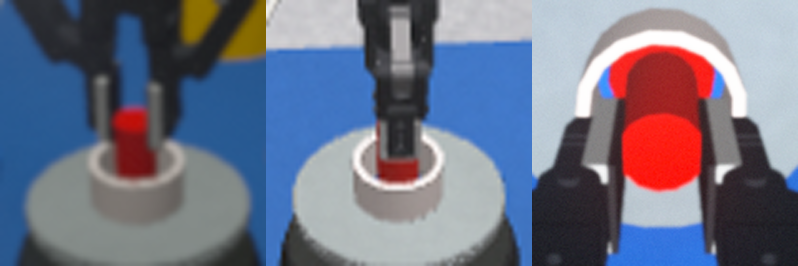

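Held: the load is −2.9 N against about 2.5 N expected, and the outer lid is riding on the disc. I'll raise it, and check the knob's offset in the grip numerically from the same wrist picture.

Call:
step_arm:
  motion:
    - [[0,0,-0.5,0,0,0],[0,0,-1.5,0,0,0],[0,0,-3,0,0,0],[0,0,-4.5,0,0,0],[0,0,-6,0,0,0],[0,0,-7.2,0,0,0],[0,0,-8,0,0,0],[0,0,-8,0,0,0]]

```text
t: 9.5
tcp_pos: [0.5337, 0.006, 0.1309]
ee_rot: [3.141, 0.003, 0.005]
contact_force: [0.4, 0.5, -3.7]
gripper_width: 0.0182
```

```bash
python3 - <<'E'
from h import *
s=np.load('w8.npz');im=cv2.imread('pics/w8.png');r=red(im);P=s['tcp_pos']
k=proj('wrist',ring(P[0],P[1],P[2]+.0503,.011),s);print('pred',k.min(0).round(1),k.max(0).round(1))
for rr in range(int(k[:,1].min())-4,int(k[:,1].max())+8,3):
    c=np.where(r[rr,270:380])[0]+270;print(rr,(c.min(),c.max()) if len(c) else 0,end=' | ')
print();go((.5535,-.2791,.15),0)
E
```

```text
pred [297.8 295.9] [352.8 343.9]
291 (np.int64(303), np.int64(344)) | 294 (np.int64(304), np.int64(345)) | 297 (np.int64(303), np.int64(345)) | 300 (np.int64(303), np.int64(345)) | 303 (np.int64(302), np.int64(345)) | 306 (np.int64(302), np.int64(346)) | 309 (np.int64(300), np.int64(347)) | 312 (np.int64(300), np.int64(347)) | 315 (np.int64(300), np.int64(347)) | 318 (np.int64(300), np.int64(348)) | 321 (np.int64(300), np.int64(347)) | 324 (np.int64(300), np.int64(347)) | 327 (np.int64(300), np.int64(347)) | 330 (np.int64(300), np.int64(347)) | 333 (np.int64(300), np.int64(347)) | 336 (np.int64(305), np.int64(342)) | 339 (np.int64(309), np.int64(338)) | 342 (np.int64(315), np.int64(332)) | 345 0 | 348 0 | 
shift [ 1.93 28.52 -1.9 ] rot [ 0.0003 -0.0029  0.0021] pos [0.5337 0.006  0.1309] joints [-0.12  0.26  1.69  0.    1.19 -0.12]
F [ 0.43  0.47 -3.75] w 0.01820944234752306
```

The hand-eye bias is under 1 mm, so the corrected tin centre is (0.5533, −0.2791). I'll move the set over gently.

Call:
step_arm:
  motion:
    - [[0.1,1,0,0,0,0],[0.2,3,0,0,0,0],[0.4,6,0,0,0,0],[0.6,9,0,0,0,0],[0.9,12,0,0,0,0],[1.1,15,0,0,0,0.002],[1.3,17.5,0,0,0,0.002],[1.4,19,0,0,0,0.002]]

```text
t: 10.3
tcp_pos: [0.5466, -0.1865, 0.1282]
ee_rot: [3.141, -0.003, -0.003]
contact_force: [-0.1, 0.6, -3.2]
gripper_width: 0.0181
```

```bash
python3 - <<'E'
from h import *
go((.5533,-.2791,.13),0)
E
```

```text
shift [ 0.69  9.26 -0.17] rot [ 0.0002  0.0017 -0.0017] pos [ 0.5466 -0.1865  0.1282] joints [-0.45  0.32  1.6  -0.    1.22 -0.45]
F [-0.12  0.59 -3.2 ] w 0.018059171187387653
```

Call:
step_arm:
  motion:
    - [[0.1,2,0,0,0,0],[0.3,4,0,0,0,0],[0.4,6,0,0,0,0],[0.5,7.5,0,0,0,0],[0.6,8.6,0,0,0,0],[0.65,9.2,0,0,0,0],[0.7,9.4,0,0,0,0],[0.7,9.4,0,0,0,0]]

```text
t: 11.1
tcp_pos: [0.5541, -0.2775, 0.1293]
ee_rot: [-3.141, -0.0, 0.0]
contact_force: [1.2, 0.3, -3.4]
gripper_width: 0.0186
```

```bash
python3 - <<'E'
from h import *
for i in range(4): read_camera('side')
s=get_state();im=read_camera('wrist');cv2.imwrite('pics/w9.png',im);np.savez('w9.npz',ee_rot=s['ee_rot'],tcp_pos=s['tcp_pos'])
go((.5533,-.2791,.06),0)
h=hsv(im);g=((h[...,1]<60)&(h[...,2]>90)).astype(np.uint8)
P=s['tcp_pos'];u=proj('wrist',[[P[0],P[1],P[2]]],s)[0]
# plate front edge extents: compare predicted plate ring (plate top = knob-36 mm) with picture
q=proj('wrist',ring(P[0],P[1],P[2]+.0383-.036,.057),s);print('pred plate',q.min(0).round(),q.max(0).round())
w=np.zeros_like(g);w[150:420,180:460]=1
n,l,st,c=cv2.connectedComponentsWithStats(g*w);print(sorted(st.tolist(),key=lambda a:-a[4])[1:3])
E
```

```text
shift [-0.08  0.2   6.95] rot [-0.0003 -0.      0.0007] pos [ 0.5541 -0.2772  0.1295] joints [-0.58  0.38  1.51  0.    1.25 -0.58]
F [-0.11 -0.59 -2.91] w 0.018722143657428324
pred plate [218. 165.] [432. 366.]
[[218, 167, 211, 174, 23615], [290, 337, 68, 73, 3728]]
```

The held plate spans columns 218–429 and its top row is 167, against a predicted 218–432 and 165, so it's level and centred. I'll correct by 1–2 mm and descend to just above the rim.

Call:
step_arm:
  motion:
    - [[0,0.1,0.5,0,0,0],[-0.1,0.2,1.2,0,0,0],[-0.1,0.2,2,0,0,0],[-0.1,0.2,2.8,0,0,0],[-0.1,0.2,3.6,0,0,0],[-0.1,0.2,4.2,0,0,0],[-0.1,0.2,4.5,0,0,0],[-0.1,0.2,4.5,0,0,0]]

```text
t: 12.15
tcp_pos: [0.5528, -0.2796, 0.0837]
ee_rot: [-3.141, -0.0, 0.001]
contact_force: [-0.5, -0.1, -3.0]
gripper_width: 0.0182
```

```bash
python3 - <<'E'
from h import *
for i in range(3): im=read_camera('side')
go((.5533,-.2791,.0617),0)
E
```

```text
shift [-0.02 -0.09  2.31] rot [ 0.0004 -0.0008  0.0001] pos [ 0.5534 -0.28    0.0848] joints [-0.58  0.42  1.57  0.    1.16 -0.58]
F [ 0.93  0.35 -3.34] w 0.018043073113702235
```

Descend slowly, stopping 5 mm short first.

Call:
step_arm:
  motion:
    - [[0,-0.1,0.3,0,0,0],[0,-0.1,0.6,0,0,0],[0,-0.1,0.9,0,0,0],[0,-0.1,1.2,0,0,0],[0,-0.1,1.5,0,0,0],[0,-0.1,1.7,0,0,0],[0,-0.1,1.8,0,0,0],[0,-0.1,1.8,0,0,0]]

```text
t: 13.1
tcp_pos: [0.553, -0.2788, 0.0662]
ee_rot: [-3.141, -0.0, 0.0]
contact_force: [0.3, 0.1, -3.3]
gripper_width: 0.0181
```

Call:
step_arm:
  motion:
    - [[0,0,0.1,0,0,0],[0,0,0.2,0,0,0],[0,0,0.3,0,0,0],[0,0,0.4,0,0,0],[0,0,0.45,0,0,0],[0,0,0.45,0,0,0],[0,0,0.45,0,0,0],[0,0,0.45,0,0,0]]

```text
t: 13.9
tcp_pos: [0.5532, -0.2788, 0.062]
ee_rot: [3.142, 0.0, 0.0]
contact_force: [-0.2, 0.6, -1.9]
gripper_width: 0.0186
```

The load fell by the outer lid's weight, so the outer lid is on the rim. About 2 mm remain for the inner lid.

Call:
step_arm:
  motion:
    - [[0,0,0.05,0,0,0],[0,0,0.1,0,0,0],[0,0,0.15,0,0,0],[0,0,0.2,0,0,0],[0,0,0.2,0,0,0],[0,0,0.2,0,0,0],[0,0,0.2,0,0,0],[0,0,0.2,0,0,0]]

```text
t: 14.7
tcp_pos: [0.5533, -0.279, 0.0617]
ee_rot: [3.141, 0.0, 0.002]
contact_force: [-2.2, 1.5, 8.6]
gripper_width: 0.0186
```

Seated: +8.6 N at TCP z = 0.0617, exactly the predicted height. Release, then verify with the last picture.

Call:
step_arm:
  motion:
    - [[0,0,-0.1,0,0,0],[0,0,-0.1,0,0,0],[0,0,-0.1,0,0,0],[0,0,-0.1,0,0,0],[0,0,-0.1,0,0,0],[0,0,-0.1,0,0,0],[0,0,-0.1,0,0,0],[0,0,-0.1,0,0,0]]
  fingers: 1

```text
t: 15.5
tcp_pos: [0.5531, -0.2788, 0.0608]
ee_rot: [-3.141, -0.0, 0.0]
contact_force: [-0.0, 0.3, -0.9]
gripper_width: 0.0856
```

```bash
python3 - <<'E'
from h import *
s=get_state();im=read_camera('wrist');cv2.imwrite('pics/w10.png',im);go((.5533,-.2791,.036),0)
h=hsv(im);g=((h[...,1]<60)&(h[...,2]>90)).astype(np.uint8)
u=proj('wrist',[[.5533,-.2791,.066]],s)[0].astype(int);print(u)
q=proj('wrist',ring(.5533,-.2791,.066,.057),s);print('pred plate',q.min(0).round(),q.max(0).round())
w=np.zeros_like(g);cv2.fillPoly(w,[cv2.convexHull(((q-q.mean(0))*1.12+q.mean(0)).astype(np.int32))],1)
m=cv2.morphologyEx(g*w,cv2.MORPH_OPEN,np.ones((3,3)))
silfit(s,im,[.5533,-.2791],[(.066,.057),(.056,.057)],m)
r=red(im);k=proj('wrist',ring(.5533,-.2791,.112,.011),s);print('pred knob',k.min(0).round(1),k.max(0).round(1))
yy,xx=np.where(r[int(k[:,1].min()):int(k[:,1].max())+12,280:370]);print('knob cols',xx.min()+280,xx.max()+280,'maxrow',yy.max()+int(k[:,1].min()))
b=[im[150:430,190:460]]
for n in('side','scene'):
    a=read_camera(n);x,y=proj(n,[[.553,-.279,.09]])[0].astype(int);b.append(cv2.resize(a[max(y-35,0):y+35,x-33:x+33],(264,280),interpolation=2))
cv2.imwrite('pics/s10.png',np.hstack(b))
E
```

```text
shift [0.02 0.03 2.48] rot [-0.0001  0.     -0.    ] pos [ 0.5531 -0.2788  0.0608] joints [-0.58  0.44  1.6   0.    1.11 -0.58]
F [0.05 0.05 0.8 ] w 0.08553675056321043
[325 278]
pred plate [217. 166.] [434. 370.]
fit [ 0.5523 -0.2803] res px [2.0, 2.1, 2.5, 2.7, 2.7, 2.6, 2.8, 2.6, 2.8, 3.3, 2.8, 2.6, 2.7, 2.7, 2.2, 2.5, 2.5, 2.3, 2.0, 1.6, 1.5, 0.8, 0.6, 0.7, 0.7, 0.5, 0.6, 0.9, 0.6, 0.6, 0.7, 0.7, 0.5, 0.8, 1.3, 1.9]
pred knob [298.2 297.5] [353.4 345.6]
knob cols 298 350 maxrow 345
```

View pics/s10.png

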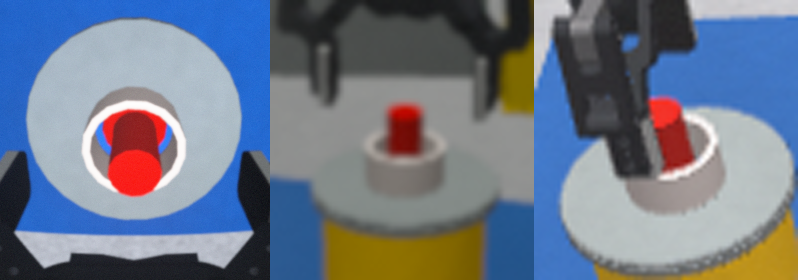

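Last view (12 of 12): the plate is level on the tin, with the knob (crop (135,172)) upright and centred in the collar and the fingers open and clear. Next I'll descend around the collar and close.

Call:
step_arm:
  motion:
    - [[0,0.1,0.4,0,0,0],[0,0.1,0.9,0,0,0],[0,0.1,1.4,0,0,0],[0,0.1,1.9,0,0,0],[0,0.1,2.3,0,0,0],[0,0.1,2.5,0,0,0],[0,0.1,2.5,0,0,0],[0,0.1,2.5,0,0,0]]

```text
t: 16.45
tcp_pos: [0.5532, -0.2799, 0.0359]
ee_rot: [3.142, 0.0, 0.0]
contact_force: [-0.6, 0.2, 0.5]
gripper_width: 0.0856
```

Call:
step_arm:
  motion:
    - [[0,0,0,0,0,0],[0,0,0,0,0,0],[0,0,0,0,0,0],[0,0,0,0,0,0],[0,0,0,0,0,0],[0,0,0,0,0,0],[0,0,0,0,0,0],[0,0,0,0,0,0]]
  fingers: 0

```text
t: 17.25
tcp_pos: [0.5533, -0.28, 0.0368]
ee_rot: [3.141, 0.0, 0.001]
contact_force: [-2.2, 1.4, 5.9]
gripper_width: 0.0457
```

Grip at 45.7 mm: that's the collar, allowing for pad compression. I'll lift slowly and check.

Call:
step_arm:
  motion:
    - [[0,0,-0.2,0,0,0],[0,0,-0.4,0,0,0],[0,0,-0.7,0,0,0],[0,0,-1.0,0,0,0],[0,0,-1.3,0,0,0],[0,0,-1.5,0,0,0],[0,0,-1.5,0,0,0],[0,0,-1.5,0,0,0]]

```text
t: 18.05
tcp_pos: [0.5531, -0.2798, 0.0509]
ee_rot: [-3.142, 0.0, -0.0]
contact_force: [-0.0, -0.1, -1.1]
gripper_width: 0.0454
```

```bash
python3 - <<'E'
from h import *
s=get_state();im=read_camera('wrist');cv2.imwrite('pics/w11.png',im);go((.5533,-.28,.15),0)
k=proj('wrist',ring(.5533,-.279,.112,.011),s);print('pred knob if seated',k.min(0).round(1),k.max(0).round(1))
r=red(im);y0=int(k[:,1].min())
for rr in range(y0,int(k[:,1].max())+14,5):
    c=np.where(r[rr,260:390])[0]+260;print(rr,(c.min(),c.max()) if len(c) else 0,end=' | ')
E
```

```text
shift [ 0.03  0.02 -9.92] rot [-0.0002  0.0001  0.    ] pos [ 0.553  -0.2797  0.0508] joints [-0.58  0.45  1.61  0.    1.08 -0.58]
F [-0.21 -0.05 -2.16] w 0.04556783098578824
pred knob if seated [296.5 306.4] [355.4 356.8]
306 (np.int64(303), np.int64(347)) | 311 (np.int64(301), np.int64(348)) | 316 (np.int64(301), np.int64(349)) | 321 (np.int64(299), np.int64(350)) | 326 (np.int64(297), np.int64(351)) | 331 (np.int64(297), np.int64(352)) | 336 (np.int64(297), np.int64(352)) | 341 (np.int64(299), np.int64(350)) | 346 (np.int64(301), np.int64(347)) | 351 (np.int64(307), np.int64(343)) | 356 (np.int64(318), np.int64(333)) | 361 0 | 366 0 |
```

The load is about one outer lid, and the knob stayed exactly where the seated inner lid puts it (max row 356 against 356.8 predicted). Continue straight up, slowly, to 11 cm of total lift, which leaves about 54 mm clear.

Call:
step_arm:
  motion:
    - [[0,0,-0.4,0,0,0],[0,0,-1.0,0,0,0],[0,0,-1.7,0,0,0],[0,0,-2.4,0,0,0],[0,0,-3.1,0,0,0],[0,0,-3.8,0,0,0],[0,0,-4.4,0,0,0],[0,0,-4.8,0,0,0]]

```text
t: 18.9
tcp_pos: [0.5533, -0.28, 0.0997]
ee_rot: [3.141, 0.0, 0.001]
contact_force: [-0.9, 0.9, -1.5]
gripper_width: 0.0457
```

Call:
step_arm:
  motion:
    - [[0,0,-0.5,0,0,0],[0,0,-1.2,0,0,0],[0,0,-1.9,0,0,0],[0,0,-2.6,0,0,0],[0,0,-3.4,0,0,0],[0,0,-4.0,0,0,0],[0,0,-4.5,0,0,0],[0,0,-4.7,0,0,0]]

```text
t: 19.7
tcp_pos: [0.5534, -0.28, 0.1466]
ee_rot: [3.141, 0.0, 0.001]
contact_force: [-0.1, -0.3, -1.5]
gripper_width: 0.0457
```

Call:
step_arm:
  motion:
    - [[0,0,0,0,0,0],[0,0,0,0,0,0],[0,0,0,0,0,0],[0,0,0,0,0,0],[0,0,0,0,0,0],[0,0,0,0,0,0],[0,0,0,0,0,0],[0,0,0,0,0,0]]

```text
t: 20.5
tcp_pos: [0.5531, -0.2798, 0.1459]
ee_rot: [-3.142, -0.0, -0.0]
contact_force: [-0.2, -0.6, -1.5]
gripper_width: 0.0459
```

```bash
python3 - <<'E'
from h import *
go((.5533,-.28,.147),0)
dz=get_state()['tcp_pos'][2]-.0363
for n in('scene','side'):
    im=read_camera(n);h=hsv(im);H=h[...,0].astype(int)
    cv2.imwrite(f'pics/{n}f.png',im)
    e=lambda z,r:(lambda q:(q.min(0).round(),q.max(0).round()))(proj(n,ring(.5533,-.2795,z,r)))
    print(n,'pred knob top',e(.112,.011),'pred disc top',e(.060,.042),'pred plate',e(.066+dz,.057),'pred tin rim',e(.062,.05))
    for nm,m,c,rad in(('red',red(im),proj(n,[[.553,-.28,.09]])[0],25),('yel',yel(im),proj(n,[[.553,-.28,.03]])[0],30),('grey',((h[...,1]<50)&(h[...,2]>100)).astype(np.uint8),proj(n,[[.553,-.28,.066+dz]])[0],30)):
        try:print(nm,blob(m,c,rad))
        except ValueError:print(nm,'none')
E
```

```text
shift [ 0.02  0.02 -0.11] rot [-0.0001 -0.      0.    ] pos [ 0.5531 -0.2798  0.1459] joints [-0.58  0.37  1.48  0.    1.29 -0.58]
F [-0.16 -0.62 -1.54] w 0.045938349530308946
scene pred knob top (array([169., 227.]), array([181., 235.])) pred disc top (array([159., 237.]), array([202., 266.])) pred plate (array([136., 186.]), array([200., 225.])) pred tin rim (array([155., 233.]), array([206., 268.]))
red (array([170, 229,  18,  28, 324], dtype=int32), array([177.53703704, 243.2191358 ]))
yel (array([ 156,  250,   54,   40, 1081], dtype=int32), array([185.87511563, 274.160037  ]))
grey none
side pred knob top (array([342., 155.]), array([351., 158.])) pred disc top (array([329., 169.]), array([364., 184.])) pred plate (array([322., 122.]), array([372., 140.])) pred tin rim (array([326., 167.]), array([367., 185.]))
red (array([341, 157,  11,  22, 154], dtype=int32), array([346.24025974, 168.2987013 ]))
yel (array([327, 172,  40,  36, 828], dtype=int32), array([346.16908213, 194.25483092]))
grey (array([ 322,   97,   50,   45, 1188], dtype=int32), array([346.28703704, 124.10690236]))
```

```bash
python3 -c "
from workcell import *
print(hand_in())"
```

```text
the job is handed in; nothing more can be done
None
```

I picked up the nested set by the red knob, seated both lids on the yellow tin and let go. I then lifted the outer lid straight off by its white collar and handed in while holding it over the tin. It took about 20.6 s of the 48 s; `hand_in` reports no verdict.

**Last checks**
- **Outer lid:** it is held level and still at a 45.9 mm grip. The load is about −1.5 N, which matches this one lid. Its lower edge should be about 53 mm above the knob, worked out from the lift height.
- **Inner lid and tin:** the knob is where the seated inner lid puts it, within 2 px in both outside cameras. The tin has not moved beyond about 1 px.
- **Seating:** the inner lid met the ledge at the predicted height, with about 8.6 N of contact.

**What disagreed**
- **Finger length:** the fingertips sat about 33–36 mm behind the reported tool point, which the description puts at the very end of the fingers. I set grip heights from the camera images instead.
- **Grip widths:** they read about 2–4 mm under the true diameters (18.3 mm on the 22 mm knob, 45.7 mm on the 48 mm collar). I took this to be the pads giving slightly.
- **Final scene picture:** the colour check did not pick out the grey plate there. The side picture did, where predicted.
- **Bystanders:** I did not measure them at the end, but no unexpected force showed at any stop.

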